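# Eject a stuck drill-guide block and rock it out of its spring-jaw holder

## Robot

A 7-joint arm with a two-finger parallel gripper is mounted at the origin on the work surface. World frame = base frame: x ahead of the robot, y to its left, z up, the work surface at z = 0. Lengths are in m, angles in rad, forces in N, time in s.
With the tool pointing down it reaches from about 0.4 to 0.85 m from the base axis. Payload 10.4 kg.
Tool frame: the origin (TCP) lies between the finger pads; the fingertips stand 11 mm ahead of it and the grasp point (between the pads) lies 8 mm behind it; z points along the fingers, y is the direction in which the jaws open and shut (so a half turn about z gives the same grasp; the last joint's range is limited). The gripper opens to 87 mm and grips with 3 to 60 N. Pads are 19 mm wide; open, the fingers measure 117 mm over their backs; the gripper's body (75 mm by 190 mm) begins 51 mm behind the grasp point.
Start: joints at [1.095, 0.332, -0.065, 1.46, 0.022, 1.35, -0.088], TCP at [0.273, -0.562, 0.213] pointing down, gripper open.
Joint ranges: [-2.6, 2.6], [-0.5, 2.12], [-1.47, 1.34], [0.16, 2.42], [-1.27, 4.41], [0.06, 2.06], [-2.6, 2.6]. Speed limits (rad/s): [2.22, 2.22, 2.79, 2.79, 3.14, 3.14, 3.14].

## Interface

Orientations are given as a unit quaternion [x, y, z, w].
In Python, from bench import r, eyes gives the robot as it stands.
- The arm moves only by the shell command python3 -m inch 'ROWS' [FORCE]. ROWS is a JSON object of lists of equal length, an entry for each row: "translation": the shift along the world's x, y, z scaled (see below), a list of three; "rot": the turn, a rotation vector about the world's x, y, z scaled (see below), a list of three; "jaw": the finger opening in mm, from 0 to 87. In form: {"translation": [[tx, ty, tz], ...], "rot": [[ax, ay, az], ...], "jaw": [jaw, ...]}. A call has 1 to 20 rows; each row is the pose to reach, as a shift and turn from the pose measured when the call began; what a row does not reach only later rows make up. The controller multiplies each number of a shift by 100 mm and each number of a turn by 60 degrees. A row lasts 1/10 s, in which the tool goes at most 50 mm and 8.59 degrees, less where a joint would pass 70% of its speed; a pose out of reach is approached as far as the arm can. A call with a number of a shift or a turn outside -1 to 1 is refused whole. A call with a gripper value outside its range is refused whole. The fingers move at their own pace and stop on an object; FORCE is the grip in N (left out, the last holds). Time passes only in rows, so rows that repeat a pose let the fingers close. It gives the time, the measured TCP pose, the force and the opening at its end, in the units of the state.
- r.read_state(): the state, without advancing time (a new reading comes with each control period).
- eyes.camera(name): name is "scene" or "top"; returns the picture (384x512x3 uint8, blue, green, red); there is no depth.
- eyes.calibration(name): a dict with "fx", "fy", "cx", "cy" (pixels), "R" (3x3) and "t" (3): a world point X has camera coordinates R X + t. Camera axes: x right, y down, z forward; pixel columns grow to the right and rows downward; lengths in m; the calibration is good to about 2 mm. A picture is of the moment at which its call begins. calibration takes no time and is no camera call.
- r.close_job(): hands the job in, once; it reports no verdict.
The state is a dict: "time": time; "joint_positions": joint angles; "joint_vel": joint speeds; "joint_torque": joint torques, N m; "ee_pos": TCP position; "eef_rot": TCP orientation; "ft_force": force on the tool from outside, world axes, zero at the start; "torque": the same for the moment, N m; "width": finger opening in m.
Only numpy, scipy, OpenCV 4.12 (cv2) and the standard library are available. Lean on these libraries where they do the work, as an engineer would, in place of code of your own. Each camera call takes 0.05 s, during which the arm holds its last target. There are 200 camera calls.

## Task

The aluminium drill-guide block is stuck in its spring-jaw holder: press the ejector lever right down to its stop and let it spring back up, which leaves the block standing a little proud. Then take the block by its head and rock it well over to and fro, towards one jaw and then the other, easing it upwards until it comes free; the holder only stands on the bench, so do not lift, tip or drag it, and leave the tray, the wrench and the spare bush alone. Finish still holding the block, upright and still, just clear above the holder, about a finger's breadth.

Things in the scene. Friction and masses are not known exactly. Their poses are not given: they have to be found in the camera images.
- holder: Spring-jaw holder, steel, 3.2 kg, standing loose on the bench. Base plate 190 x 140 x 14 mm (x -100 to +90, y -70 to +70). Two jaws, 64 mm long in x, inner faces at y = +-17.5, outer faces at y = +-43.5, tops 42 mm above the bench. Origin: underside of the base, midway between the jaws; z up; y across the jaws, the direction to rock in; the lever sticks out along -x, towards the robot.
- nose_left (a point): Where the sprung rounded nose of the left jaw presses on the block's foot: y = +15 mm, 34 mm above the bench. Each nose presses with about 40 N (friction about 0.6): a straight pull needs more than the holder's weight and lifts the holder too. Tilting the block lifts one side of its foot at a time; it pivots on the other nose and stays up by friction.
- nose_right (a point): The same on the right jaw: y = -15 mm, 34 mm above the bench. The jaws let the foot lean about 0.2 rad towards either side.
- guide_block: Drill-guide block, aluminium, 0.4 kg. Head 40 (x) x 48 (y) x 50 mm high on a foot 40 x 30 x 26 mm high; gripped firmly on its y faces it slips least. Origin: middle of the foot's underside, axes as the holder's. Home: origin 16 mm over the holder's origin, head resting on the jaws. Ejected: about 24 mm. A nose lets go when the foot's lower edge passes 34 mm; clear of the jaws above 42 mm.
- ejector (a joint): Ejector lever, hinged between the jaws on an axis along the holder's y, 28 mm in front (-x) of the holder's origin and 22 mm up: 0 rad = up at rest, 0.30 rad = pressed down on its stop. It is sprung and comes up by itself; its inner end lifts the block. Pressing it takes up to about 18 N at the pad.
- ejector_pad (a point): Middle of the top of the black push pad on the outer end of the ejector lever (pad 36 x 30 mm, 10 mm thick). At rest about 147 mm in front (-x) of the holder's origin and 70 mm above the bench; it moves down about 35 mm to the stop.
- spare_bush: Bystander: spare steel drill bush, ring 30 mm across and 25 mm high, standing on the bench. Origin: centre of its underside.
- wrench: Bystander: steel wrench 170 mm long lying on the bench. Origin: underneath it, x along it.
- screw_tray: Bystander: grey plastic screw tray 90 x 120 x 35 mm on the bench. Origin: centre of its underside.
There are look-alikes about, which are no part of the job. Several things have the shape of the guide_block; the one meant has the colours described above.

How it is judged:
On the way, in this order (a step that is already met when the one before it is completed fails the run):
1. the ejector lever is pressed down to its stop (value of joint ejector above 0.275 rad), for 0.1 s.
2. the lever has sprung back up and the block stands proud (value of joint ejector below 0.04 rad and z of guide_block in the frame of holder above 0.02 m), for 0.1 s.
3. the block is rocked over (3 degrees or more) while the jaws still grip its foot ((angle between guide_block's own y axis and vertical below 1.516 rad or angle between guide_block's own y axis and vertical above 1.626 rad) and z of guide_block in the frame of holder below 0.036 m).
4. it comes back through upright, still in the jaws (angle between guide_block's own y axis and vertical between 1.531 and 1.611 rad and z of guide_block in the frame of holder below 0.038 m).
5. it is rocked over again, still in the jaws ((angle between guide_block's own y axis and vertical below 1.516 rad or angle between guide_block's own y axis and vertical above 1.626 rad) and z of guide_block in the frame of holder below 0.04 m).
At the end, for the whole second after the job is handed in: The block is held still in the fingers, upright within 12 degrees, above the holder (within 30 mm sideways), its foot 3 to 48 mm above the jaw tops and touching nothing of the holder; the holder stands flat on the bench; the lever is up (z of guide_block in the frame of holder between 0.045 and 0.09 m and horizontal distance between guide_block and holder below 0.03 m and angle between guide_block's own z axis and vertical below 0.21 rad and linear speed of guide_block below 0.03 m/s and contact force between the fingers and guide_block above 1 N and contact force between guide_block and holder below 0.1 N and height (world z) of holder below 0.003 m and angle between holder's own z axis and vertical below 0.02 rad and value of joint ejector below 0.04 rad); the arm keeps its last pose, push and grip.
It fails at once if the holder is lifted or tipped (more than 5 mm or 2.5 degrees) (height (world z) of holder above 0.005 m or angle between holder's own z axis and vertical above 0.044 rad).
It fails at once if the holder is dragged more than 25 mm (distance of holder from where it was at the start of the episode above 0.025 m).
It fails at once if the tray, wrench or spare bush is moved more than 20 mm (distance of any of spare_bush, wrench, screw_tray from where it was at the start of the episode above 0.02 m).
It also fails if it takes over 48 s, if anything falls off the work surface, if the arm or the gripper's body presses on something with over 40 N, if the wrist force passes 120 N, or if a joint passes its speed limit or range.

## Working session

There is one attempt and no reset: what is moved stays moved. The work goes in short steps, Python scripts to look and compute and a shell command to move; the robot and the scene stay as the last step left them, time stands still between calls to the robot, and variables do not carry over. Pictures are saved under pics/ and viewed, about 8 in all and at most 12, crops included, and the job is handed in when it is done.

```bash
ls; mkdir -p pics
python3 - <<'E'
from bench import r,eyes
import cv2
for n in ("scene","top"):
    cv2.imwrite(f"pics/{n}0.png",eyes.camera(n))
    c=eyes.calibration(n); print(n,c)
s=r.read_state(); print(s['time'],s['ee_pos'],s['eef_rot'],s['ft_force'],s['width'])
E
```

```text
pics
scene {'fx': 438.6814162732088, 'fy': 438.6814162732088, 'cx': 260.7450215665633, 'cy': 191.4914620002753, 'R': array([[ 0.77018746,  0.63781633,  0.00126715],
       [ 0.3704515 , -0.44571525, -0.81492552],
       [-0.51920802,  0.62811483, -0.57956431]]), 't': array([-0.52251601, -0.13813094,  1.27624905])}
top {'fx': 488.87459533475027, 'fy': 488.87459533475027, 'cx': 257.3915148591742, 'cy': 191.33337120238528, 'R': array([[-0.02483219, -0.99945796, -0.02161384],
       [-0.98687251,  0.02795931, -0.15906263],
       [ 0.15958072,  0.01738023, -0.98703188]]), 't': array([0.08916171, 0.64236962, 1.23320464])}
0.1 [ 0.273258   -0.56169614  0.21244843] [ 9.74482539e-01  2.24462424e-01 -1.58158005e-04 -6.12677067e-04] [ 0.91294883 -0.1490179  -0.14020873] 0.08707549089780238
```

View pics/scene0.png

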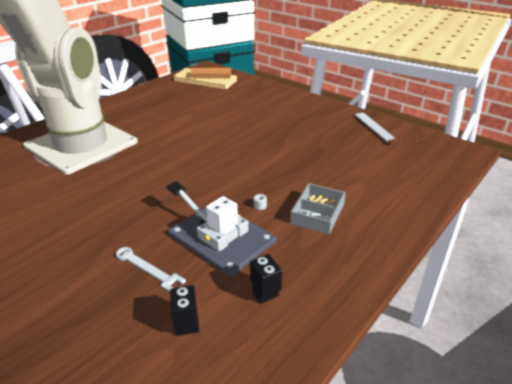

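View pics/top0.png

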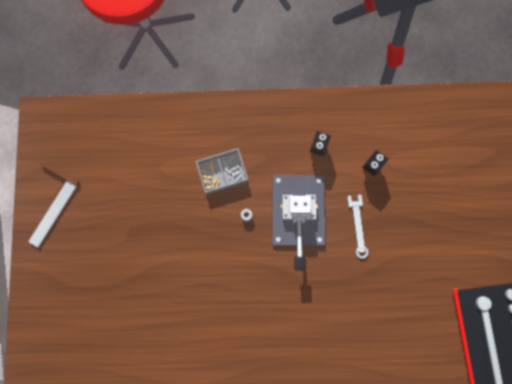

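The scene has one silver block in the holder (top 300,204; scene 221,213) and two black look-alikes (top 320,142 and 375,162). The aluminium one in the holder fits the description, and I'll confirm that in enlarged crops.

Run:
```python
import cv2,numpy as np
a=cv2.imread("pics/top0.png")[165:275,260:340]
b=cv2.imread("pics/scene0.png")[170:280,155:285]
f=lambda i:cv2.resize(i,None,fx=5,fy=5,interpolation=cv2.INTER_CUBIC)
cv2.imwrite("pics/topc.png",f(a));cv2.imwrite("pics/scenec.png",f(b))
```

```text
(no output)
```

View pics/topc.png

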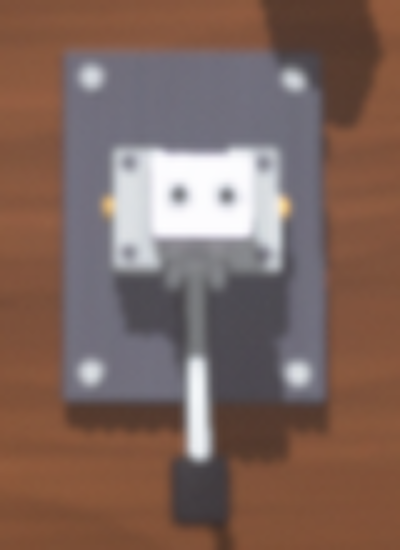

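View pics/scenec.png

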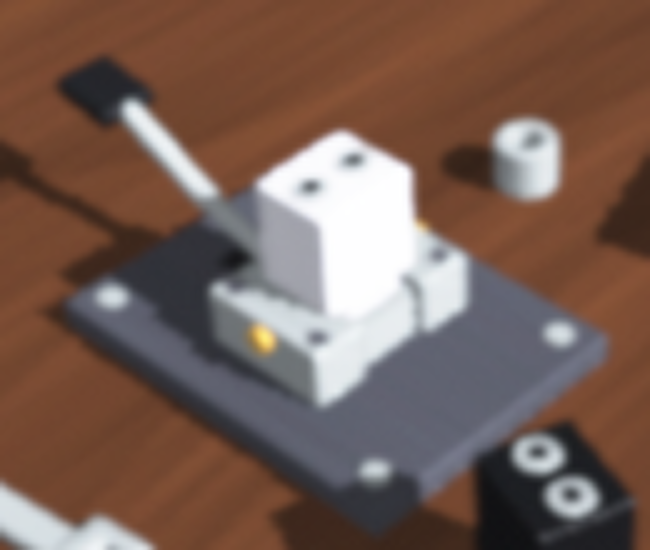

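```bash
cat > m.py <<'E'
import numpy as np
from scipy.optimize import least_squares
from bench import r,eyes
C={n:eyes.calibration(n) for n in("scene","top")}
def proj(n,X):
    c=C[n];p=np.atleast_2d(X)@c['R'].T+c['t'];return np.c_[c['fx']*p[:,0]/p[:,2]+c['cx'],c['fy']*p[:,1]/p[:,2]+c['cy']]
def tri(a,b):
    f=lambda X:np.r_[proj("top",X)[0]-a,proj("scene",X)[0]-b]
    s=least_squares(f,[.6,0,.05]);return s.x,np.abs(s.fun).max()
T=lambda p:(np.array(p)+.5)/5-.5+[260,165]
S=lambda p:(np.array(p)+.5)/5-.5+[155,170]
E
cat > fit.py <<'E'
from m import *
top={(.09,.07,.014):(65,53),(.09,-.07,.014):(321,53),(-.1,-.07,.014):(327,401),(-.1,.07,.014):(65,401),
(.02,.024,.092):(152,155),(.02,-.024,.092):(252,155),(-.02,-.024,.092):(252,240),(-.02,.024,.092):(152,240),
(.032,.0435,.042):(112,148),(-.032,.0435,.042):(112,270),(.032,-.0435,.042):(281,148),(-.032,-.0435,.042):(281,271)}
sc={(-.02,.024,.092):(342,130),(.02,.024,.092):(412,172),(-.02,-.024,.092):(258,187),(.02,-.024,.092):(325,222),(-.1,-.07,.014):(68,308),(.09,.07,.014):(605,343),
(-.032,-.0435,.042):(212,290),(.032,-.0435,.042):(322,360),(.032,.0435,.042):(466,265)}
def f(q):
    c,s=np.cos(q[3]),np.sin(q[3]);g=lambda k:np.array(list(k))@np.array([[c,s,0],[-s,c,0],[0,0,1]])+q[:3]
    return np.r_[(proj("top",g(top))-T(list(top.values()))).ravel(),(proj("scene",g(sc))-S(list(sc.values()))).ravel()]
s=least_squares(f,[.65,-.05,0,0],loss='soft_l1');print("holder x y z yaw",s.x.round(4));print(s.fun.reshape(-1,2).round(1).tolist())
for k in top:
    if k in sc: print(k,tri(T(top[k]),S(sc[k])))
print("pad far/outer corners", tri(T((172,457)),S((100,58))),tri(T((200,487)),S((106,90))))
q=s.x; print("pad predicted", q[:3]+[-.147*np.cos(q[3]),-.147*np.sin(q[3]),.07])
E
python3 fit.py
```

```text
holder x y z yaw [ 0.6037 -0.0356 -0.0026 -0.032 ]
[[-0.5, -0.5], [-0.2, -0.3], [-0.4, 0.2], [-0.6, -0.1], [0.4, 0.3], [-0.7, 0.4], [-0.6, -1.0], [0.4, -1.1], [0.2, 0.0], [0.2, -0.3], [-0.8, 0.1], [-0.5, -0.4], [-0.3, 0.9], [-0.5, 0.2], [-0.5, -0.0], [-0.1, 1.2], [-1.0, -0.7], [1.0, -1.2], [-0.5, 0.5], [-1.0, 0.3], [-0.1, -1.4]]
(0.09, 0.07, 0.014) (array([0.69478829, 0.02991173, 0.00859694]), np.float64(0.10437126796057328))
(-0.1, -0.07, 0.014) (array([ 0.50304353, -0.10235634,  0.01010534]), np.float64(0.4765007474134677))
(0.02, 0.024, 0.092) (array([ 0.62506386, -0.0113805 ,  0.08964538]), np.float64(0.03463221924045001))
(0.02, -0.024, 0.092) (array([ 0.62366887, -0.06120567,  0.09328105]), np.float64(0.22394734498874413))
(-0.02, -0.024, 0.092) (array([ 0.58191097, -0.05863606,  0.08847651]), np.float64(0.7215909370354439))
(-0.02, 0.024, 0.092) (array([ 0.58239357, -0.00897451,  0.0895196 ]), np.float64(0.3495610820374395))
(0.032, 0.0435, 0.042) (array([0.63738344, 0.00687128, 0.03568472]), np.float64(0.108069935085922))
(0.032, -0.0435, 0.042) (array([ 0.63569541, -0.08040078,  0.04108523]), np.float64(0.6053158050411298))
(-0.032, -0.0435, 0.042) (array([ 0.57020653, -0.07786074,  0.04047286]), np.float64(0.5063209761314056))
pad far/outer corners (array([ 0.46497039, -0.02578664,  0.0849002 ]), np.float64(4.357002997883143)) (array([ 0.45754978, -0.03093383,  0.06610899]), np.float64(0.08202340564986343))
pad predicted [ 0.45673028 -0.03090611  0.06737393]
```

The fit agrees with the given sizes: holder at (0.604, -0.036) with yaw -0.03, pad at about (0.457, -0.031, 0.068). The crops confirm that the silver block sits in the jaws. Next I'll move over the pad with the fingers closed.

```bash
python3 -m inch '{"translation":[[0.2,0.5,0],[0.35,1,0],[0.35,1,0],[0.35,1,0]],"rot":[[0,0,-0.14],[0,0,-0.28],[0,0,-0.42],[0,0,-0.463]],"jaw":[0,0,0,0]}' 20
for i in 1 2 3; do :; done
python3 -m inch '{"translation":[[0.2,0.5,0],[0.35,1,0],[0.35,1,0]],"rot":[[0,0,0],[0,0,0],[0,0,0]],"jaw":[0,0,0]}'
python3 -m inch '{"translation":[[0.2,0.5,0],[0.35,1,0],[0.35,1,0]],"rot":[[0,0,0],[0,0,0],[0,0,0]],"jaw":[0,0,0]}'
python3 -m inch '{"translation":[[0.2,0.5,0],[0.35,1,0],[0.35,1,0]],"rot":[[0,0,0],[0,0,0],[0,0,0]],"jaw":[0,0,0]}'
```

```text
time: 0.5
ee_pos: [0.3094, -0.4596, 0.2125]
eef_rot: [1.0, -0.017, 0.0, -0.001]
ft_force: [-0.3, 0.2, -0.0]
width: 0.0629
time: 0.8
ee_pos: [0.3469, -0.3543, 0.2124]
eef_rot: [1.0, -0.014, 0.0, -0.002]
ft_force: [0.3, -0.2, 0.4]
width: 0.0389
time: 1.1
ee_pos: [0.3836, -0.2493, 0.2124]
eef_rot: [1.0, -0.011, 0.0, -0.002]
ft_force: [-0.0, -0.6, -0.4]
width: 0.0147
time: 1.4
ee_pos: [0.4199, -0.1446, 0.2126]
eef_rot: [1.0, -0.007, 0.001, -0.002]
ft_force: [-0.5, -0.9, -0.4]
width: 0.0005
```

```bash
python3 -m inch '{"translation":[[0.2,0.5,0],[0.35,0.95,-0.2],[0.35,0.95,-0.5],[0.35,0.95,-0.8],[0.35,0.95,-0.8]],"rot":[[0,0,-0.02],[0,0,-0.02],[0,0,-0.02],[0,0,-0.02],[0,0,-0.02]],"jaw":[0,0,0,0,0]}'
python3 -m inch '{"translation":[[0,0.12,0],[0,0.12,0],[0,0.12,0],[0,0.12,0]],"rot":[[0,0,0],[0,0,0],[0,0,0],[0,0,0]],"jaw":[0,0,0,0]}'
python3 - <<'E'
from bench import eyes
import cv2
b=eyes.camera("scene")[130:270,130:290]; cv2.imwrite("pics/s1.png",cv2.resize(b,None,fx=4,fy=4,interpolation=2))
E
```

```text
time: 1.9
ee_pos: [0.4523, -0.0499, 0.1291]
eef_rot: [1.0, -0.018, -0.003, -0.003]
ft_force: [-0.9, -0.2, 0.8]
width: 0.0007
time: 2.3
ee_pos: [0.4529, -0.0383, 0.1302]
eef_rot: [1.0, -0.018, -0.002, -0.003]
ft_force: [-0.1, -0.2, 1.2]
width: 0.0006
```

View pics/s1.png

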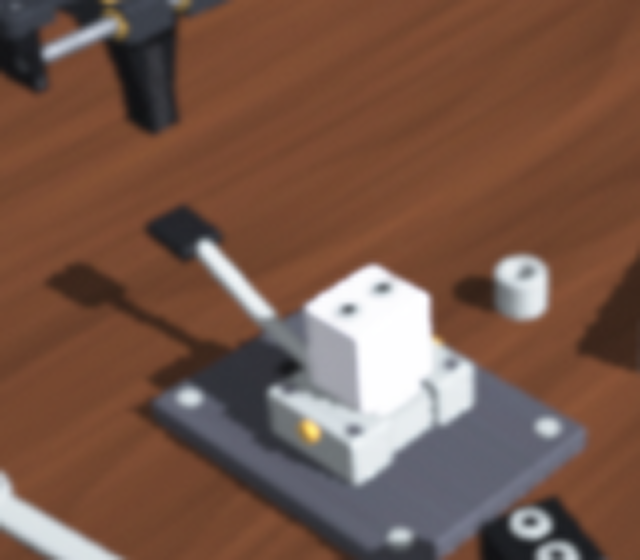

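The fingers are above the pad (fingertips at crop 155,125; pad at 183,228), a few mm off to -y. I'll correct that and press down in stages along the pad's arc.

```bash
python3 -m inch '{"translation":[[0.04,0.07,0],[0.04,0.07,-0.3],[0.04,0.07,-0.45],[0.03,0.07,-0.55],[0.02,0.07,-0.65],[0.0,0.07,-0.72],[0.0,0.07,-0.72]],"rot":[[0,0,0],[0,0,0],[0,0,0],[0,0,0],[0,0,0],[0,0,0],[0,0,0]],"jaw":[0,0,0,0,0,0,0]}'
python3 -m inch '{"translation":[[-0.02,0,-0.06],[-0.03,0,-0.1],[-0.03,0,-0.1]],"rot":[[0,0,0],[0,0,0],[0,0,0]],"jaw":[0,0,0]}'
```

```text
time: 3.05
ee_pos: [0.4531, -0.031, 0.058]
eef_rot: [1.0, -0.018, -0.002, -0.003]
ft_force: [-0.6, 0.9, 4.9]
width: 0.0005
time: 3.35
ee_pos: [0.4506, -0.031, 0.0489]
eef_rot: [1.0, -0.018, -0.001, -0.003]
ft_force: [-3.3, 2.0, 8.6]
width: 0.0005
```

```bash
python3 -m inch '{"translation":[[-0.01,0,-0.03],[-0.02,0,-0.05],[-0.02,0,-0.05]],"rot":[[0,0,0],[0,0,0],[0,0,0]],"jaw":[0,0,0]}'
python3 -m inch '{"translation":[[0,0,-0.03],[0,0,-0.03],[0,0,-0.03]],"rot":[[0,0,0],[0,0,0],[0,0,0]],"jaw":[0,0,0]}'
```

```text
time: 3.65
ee_pos: [0.4496, -0.031, 0.0451]
eef_rot: [1.0, -0.018, -0.0, -0.002]
ft_force: [-0.4, 1.2, 8.9]
width: 0.0005
time: 3.95
ee_pos: [0.4491, -0.0309, 0.0427]
eef_rot: [1.0, -0.018, -0.001, -0.002]
ft_force: [-5.0, 0.8, 7.1]
width: 0.0004
```

```bash
python3 -m inch '{"translation":[[0,0,-0.04],[0,0,-0.04],[0,0,-0.04]],"rot":[[0,0,0],[0,0,0],[0,0,0]],"jaw":[0,0,0]}'
python3 -m inch '{"translation":[[0,0,-0.05],[0,0,-0.05],[0,0,-0.05]],"rot":[[0,0,0],[0,0,0],[0,0,0]],"jaw":[0,0,0]}'
python3 - <<'E'
from bench import eyes
import cv2
b=eyes.camera("scene")[130:270,130:290]; cv2.imwrite("pics/s2.png",cv2.resize(b,None,fx=4,fy=4,interpolation=2))
E
```

```text
time: 4.25
ee_pos: [0.4487, -0.031, 0.0394]
eef_rot: [1.0, -0.018, -0.001, -0.002]
ft_force: [-6.7, 1.2, 7.8]
width: 0.0004
time: 4.55
ee_pos: [0.4481, -0.031, 0.0351]
eef_rot: [1.0, -0.018, -0.002, -0.002]
ft_force: [-7.4, -0.2, 10.2]
width: 0.0001
```

View pics/s2.png

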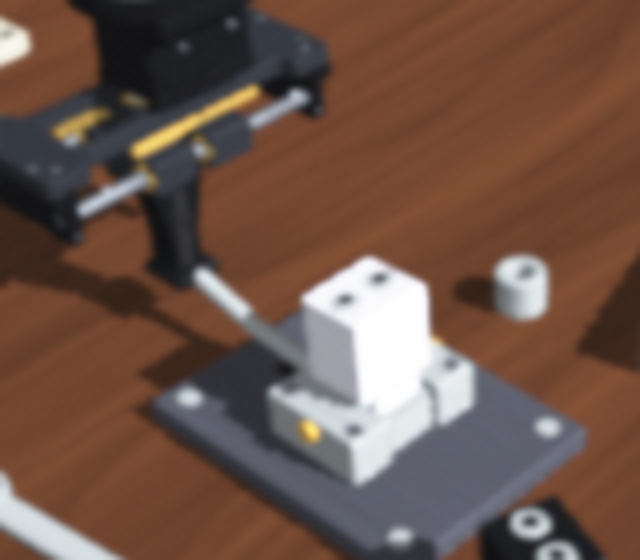

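The lever is down and the block has risen, but the force hasn't jumped yet, so I'll press on until it does.

```bash
python3 -m inch '{"translation":[[0.02,0,-0.04],[0.02,0,-0.05],[0.02,0,-0.05]],"rot":[[0,0,0],[0,0,0],[0,0,0]],"jaw":[0,0,0]}'
python3 -m inch '{"translation":[[0.02,0,-0.05],[0.02,0,-0.05],[0.02,0,-0.05]],"rot":[[0,0,0],[0,0,0],[0,0,0]],"jaw":[0,0,0]}'
```

```text
time: 4.9
ee_pos: [0.4487, -0.0311, 0.0306]
eef_rot: [1.0, -0.018, -0.003, -0.001]
ft_force: [-11.0, 0.3, 14.5]
width: 0.0005
time: 5.2
ee_pos: [0.4488, -0.0312, 0.0257]
eef_rot: [1.0, -0.018, -0.005, -0.001]
ft_force: [-10.0, 1.7, 10.4]
width: 0.0003
```

Run:
```python
from bench import eyes
import cv2,numpy as np
b=eyes.camera("scene")[150:260,150:270]; t=eyes.camera("top")[180:290,260:340]
f=lambda i:cv2.resize(i,None,fx=4,fy=4,interpolation=2)
cv2.imwrite("pics/s3.png",np.hstack([f(b),f(t)]))
```

```text
(no output)
```

View pics/s3.png

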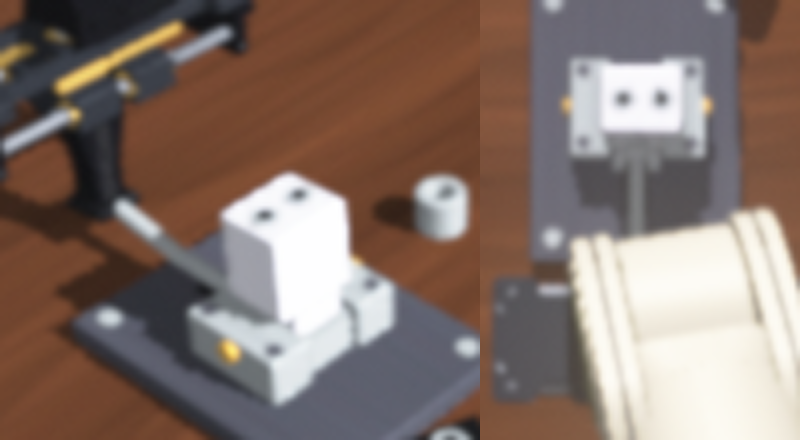

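Run:
```python
from m import *
h=np.array([.6037,-.0356,-.0015]);yaw=-.032
def L(x,y,z,a):
    c,s=np.cos(a),np.sin(a);dx,dz=x+.028,z-.022
    X=-.028+c*dx+s*dz*-1; Z=.022+s*dx+c*dz   # a>0: -x end goes down
    cy,sy=np.cos(yaw),np.sin(yaw);return h+[cy*X-sy*y,sy*X+cy*y,Z]
for a in(0,.1,.2,.3,.4):
    print(a,"padctr",L(-.147,0,.07,a).round(3),[proj("scene",L(*p,a))[0].round(1).tolist() for p in((-.147,0,.07),(-.129,0,.067),(-.165,-.015,.07),(-.165,-.015,.06),(-.129,-.015,.07))])
s=r.read_state();print(s['ee_pos'],s['ft_force'],s['torque']);print(proj("scene",s['ee_pos']-[0,0,.011]))
```

```text
0 padctr [ 0.457 -0.031  0.068] [[175.5, 186.6], [180.9, 190.8], [165.1, 186.4], [165.7, 190.1], [175.5, 192.6]]
0.1 padctr [ 0.453 -0.031  0.056] [[174.9, 190.3], [180.2, 193.8], [164.7, 190.8], [165.6, 194.5], [174.8, 195.7]]
0.2 padctr [ 0.45  -0.031  0.044] [[174.7, 194.3], [179.9, 197.2], [164.8, 195.4], [165.9, 199.2], [174.4, 199.0]]
0.3 padctr [ 0.448 -0.031  0.031] [[174.9, 198.5], [179.9, 200.7], [165.2, 200.3], [166.5, 204.1], [174.3, 202.5]]
0.4 padctr [ 0.447 -0.031  0.018] [[175.4, 202.9], [180.2, 204.5], [166.0, 205.3], [167.6, 209.2], [174.6, 206.3]]
[ 0.44887426 -0.03123179  0.02582099] [-10.19926054  -0.02668776  10.45366437] [2.20687557e-01 2.23360358e+00 1.80703640e-03]
[[175.73014851 204.45663089]]
```

The lever junction at px (180,201) implies about 0.29 rad, and the fingertips seem to sit about 15 mm higher than I assumed. There's no hard stop yet, so I'll press further.

```bash
python3 -m inch '{"translation":[[0.01,0,-0.04],[0.01,0,-0.04],[0.01,0,-0.04]],"rot":[[0,0,0],[0,0,0],[0,0,0]],"jaw":[0,0,0]}'
python3 -m inch '{"translation":[[0.0,0,-0.04],[0.0,0,-0.04],[0,0,-0.04]],"rot":[[0,0,0],[0,0,0],[0,0,0]],"jaw":[0,0,0]}'
```

```text
time: 5.6
ee_pos: [0.4488, -0.0313, 0.0233]
eef_rot: [1.0, -0.018, -0.007, -0.0]
ft_force: [-16.1, 1.7, 27.7]
width: 0.0004
time: 5.9
ee_pos: [0.4487, -0.0313, 0.0221]
eef_rot: [1.0, -0.018, -0.007, 0.0]
ft_force: [-19.8, 0.6, 44.0]
width: 0.0005
```

The force rose steeply to 44 N, so the lever is on its stop. Now I'll release it, rise and open the fingers.

```bash
python3 -m inch '{"translation":[[0,0,-0.02],[0,0,0.2],[0,0,0.4],[0,0,0.7],[0,0,1],[0,0,1],[0,0,1]],"rot":[[0,0,0],[0,0,0],[0,0,0],[0,0,0],[0,0,0],[0,0,0],[0,0,0]],"jaw":[0,0,0,0,0,0,0]}'
python3 -m inch '{"translation":[[0,0,0.4],[0.3,0,0.7],[0.6,-0.03,0.7],[0.9,-0.03,0.7],[0.9,-0.03,0.7]],"rot":[[0,0,0],[0,0,0],[0,0,0],[0,0,0],[0,0,0]],"jaw":[87,87,87,87,87]}'
python3 - <<'E'
from m import *
import cv2
i=eyes.camera("scene");s=r.read_state();e=s['ee_pos'];print(e,s['eef_rot'],s['width'],proj("scene",e-[0,0,.011]),proj("scene",e-[0,-.044,.011]),proj("scene",e-[0,.044,.011]))
cv2.imwrite("pics/s4.png",cv2.resize(i[110:270,130:290],None,fx=3.75,fy=3.75,interpolation=2))
E
```

```text
time: 6.6
ee_pos: [0.4492, -0.0315, 0.1229]
eef_rot: [1.0, -0.019, -0.006, 0.001]
ft_force: [0.3, 0.1, -0.5]
width: 0.0006
time: 7.1
ee_pos: [0.5409, -0.0345, 0.191]
eef_rot: [1.0, -0.019, -0.007, 0.0]
ft_force: [-0.1, 0.5, -0.9]
width: 0.0327
[ 0.53931459 -0.03428458  0.19103782] [ 9.99800807e-01 -1.84187133e-02 -7.68694466e-03  9.11794464e-05] 0.036585181012458924 [[195.83562427 156.32187847]] [[211.54292664 147.82379779]] [[179.09807487 165.377351  ]]
```

View pics/s4.png

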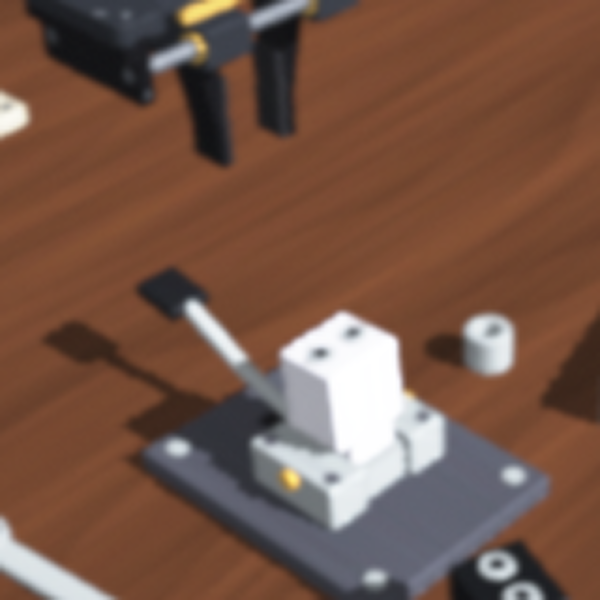

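The fingertips (crop 210,165 and 280,135) show up about 17 mm higher than the pose implies. The stop contact says the same: pad at 33 mm while TCP reads 22 mm. So real tip z ≈ ee_z + 10 mm, and I'll use that. The block stands proud and the lever is back up.

```bash
python3 -m inch '{"translation":[[0.3,-0.01,0],[0.64,-0.01,0],[0.64,-0.01,-0.3],[0.64,-0.01,-0.6],[0.64,-0.01,-0.6],[0.64,-0.01,-0.6]],"rot":[[0,-0.015,0],[0,-0.015,0],[0,-0.015,0],[0,-0.015,0],[0,-0.015,0],[0,-0.015,0]],"jaw":[87,87,87,87,87,87]}'
python3 - <<'E'
from m import *
import cv2
i=eyes.camera("scene");s=r.read_state();e=s['ee_pos'];w=s['width']/2;print(e,s['eef_rot'],s['width'])
for dz in(-.011,.008):print([proj("scene",e+[.0,y,dz])[0].round(1) for y in(-w,w)])
cv2.imwrite("pics/s5.png",cv2.resize(i[110:270,150:310],None,fx=3.75,fy=3.75,interpolation=2))
E
```

```text
time: 7.75
ee_pos: [0.6024, -0.0352, 0.1312]
eef_rot: [1.0, -0.018, -0.001, -0.0]
ft_force: [-0.5, -0.1, 0.9]
width: 0.083
[ 0.60334303 -0.03522098  0.13234532] [ 9.99831910e-01 -1.83245480e-02  6.00754812e-04  3.35546547e-05] 0.08425549390851172
[array([205.1, 202.4]), array([234.7, 183.4])]
[array([204.4, 194.4]), array([234.4, 175.6])]
```

View pics/s5.png

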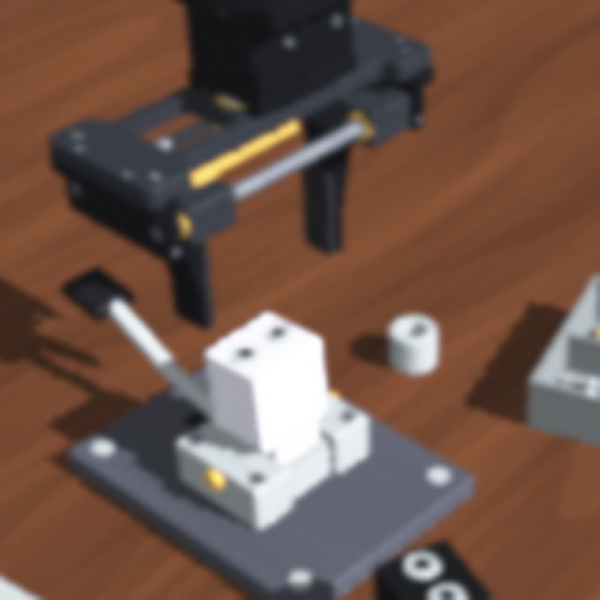

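The tips at px (203,195) and (237,176) straddle the block symmetrically, again at tip z ≈ ee_z + 7 mm. I'll descend in two stages while watching the force.

```bash
python3 -m inch '{"translation":[[0,0,-0.2],[0,0,-0.4],[0,0,-0.55],[0,0,-0.55]],"rot":[[0,0,0],[0,0,0],[0,0,0],[0,0,0]],"jaw":[87,87,87,87]}'
python3 -m inch '{"translation":[[0,0,-0.1],[0,0,-0.25],[0,0,-0.25],[0,0,-0.25]],"rot":[[0,0,0],[0,0,0],[0,0,0],[0,0,0]],"jaw":[87,87,87,87]}'
python3 - <<'E'
from m import *
import cv2
i=eyes.camera("scene");s=r.read_state();print(s['ee_pos'],s['ft_force'])
cv2.imwrite("pics/s6.png",cv2.resize(i[140:270,160:290],None,fx=4.5,fy=4.5,interpolation=2))
E
```

```text
time: 8.2
ee_pos: [0.6025, -0.0354, 0.0766]
eef_rot: [1.0, -0.018, -0.0, 0.0]
ft_force: [-0.5, -0.1, 0.4]
width: 0.087
time: 8.6
ee_pos: [0.6024, -0.0353, 0.0513]
eef_rot: [1.0, -0.018, -0.001, 0.0]
ft_force: [0.5, -0.4, 0.3]
width: 0.0868
[ 0.60271824 -0.03529285  0.05177357] [ 0.28818275 -0.73822502 -0.30124603]
```

View pics/s6.png

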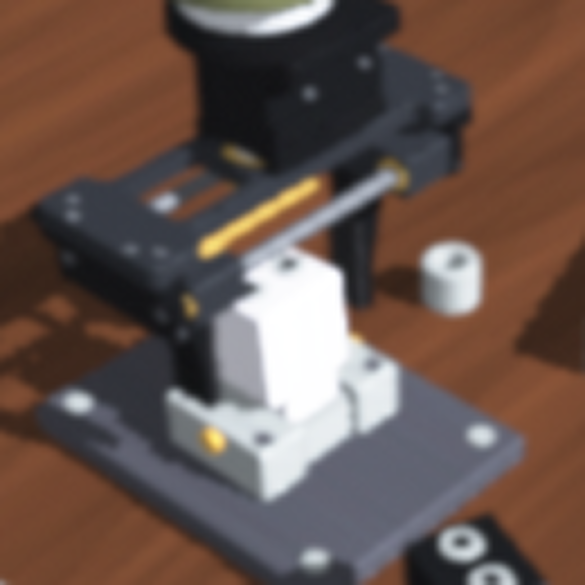

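The fingers straddle the head with clearance above the jaws and no contact force. Closing firmly.

```bash
python3 -m inch '{"translation":[[0,0,0],[0,0,0],[0,0,0],[0,0,0],[0,0,0],[0,0,0],[0,0,0],[0,0,0]],"rot":[[0,0,0],[0,0,0],[0,0,0],[0,0,0],[0,0,0],[0,0,0],[0,0,0],[0,0,0]],"jaw":[40,40,40,40,40,40,40,40]}' 60
```

```text
time: 9.45
ee_pos: [0.6027, -0.0355, 0.0518]
eef_rot: [1.0, -0.018, -0.0, 0.0]
ft_force: [-1.0, -1.3, 0.2]
width: 0.0476
```

Width 47.6 mm matches the 48 mm head, so it's gripped. First half-rock (4°), pivoting on the right nose, to check the forces.

```bash
python3 -m inch '{"translation":[[0,-0.01,0.005],[0,-0.02,0.01],[0,-0.02,0.01],[0,-0.02,0.01]],"rot":[[0.034,-0.001,0],[0.067,-0.002,0],[0.067,-0.002,0],[0.067,-0.002,0]],"jaw":[40,40,40,40]}'
python3 -c "
from bench import r;s=r.read_state();print(s['ee_pos'],s['eef_rot'],s['ft_force'],s['torque'])"
```

```text
time: 9.85
ee_pos: [0.6026, -0.0372, 0.0526]
eef_rot: [0.999, -0.018, 0.0, -0.035]
ft_force: [0.2, -0.3, -2.8]
width: 0.0477
[ 0.60260397 -0.03716735  0.05259531] [ 9.99228498e-01 -1.83174381e-02  1.22461917e-04 -3.47399739e-02] [ 0.23914626 -0.25457158 -2.8096906 ] [-0.33538615 -0.18301538  0.04614913]
```

```bash
python3 -m inch '{"translation":[[0,-0.01,0.006],[0,-0.02,0.012],[0,-0.02,0.012],[0,-0.02,0.012]],"rot":[[0.034,-0.001,0],[0.067,-0.002,0],[0.067,-0.002,0],[0.067,-0.002,0]],"jaw":[40,40,40,40]}'
python3 - <<'E'
from m import *
import cv2
i=eyes.camera("scene");s=r.read_state();print(s['ee_pos'],s['eef_rot'],s['ft_force'],s['torque'])
cv2.imwrite("pics/s7.png",cv2.resize(i[140:270,160:290],None,fx=4.5,fy=4.5,interpolation=2))
E
```

```text
time: 10.25
ee_pos: [0.6025, -0.0387, 0.0534]
eef_rot: [0.997, -0.018, 0.0, -0.069]
ft_force: [2.9, 1.0, -6.4]
width: 0.048
[ 0.60245425 -0.03873926  0.05339175] [ 9.97449940e-01 -1.78029776e-02  3.50201352e-04 -6.91125743e-02] [ 2.41425535  0.54739139 -8.90642047] [-0.89150658 -0.68009504 -0.03931532]
```

View pics/s7.png

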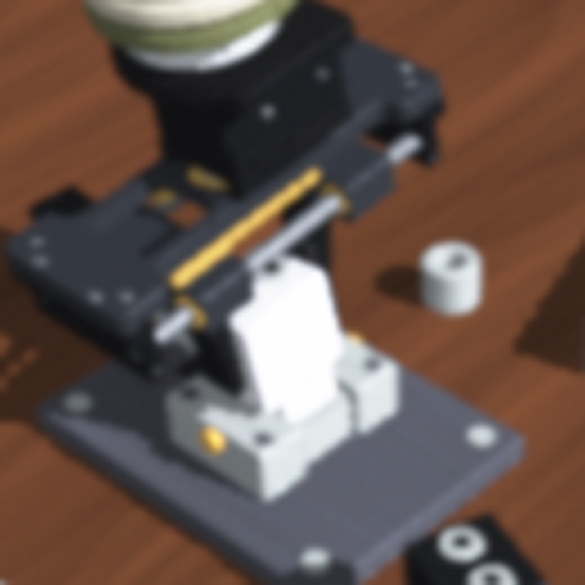

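The block has tilted with the gripper towards -y and the holder hasn't moved. Back through upright, easing up, then over to the other side.

```bash
python3 -m inch '{"translation":[[0,0.01,0.008],[0,0.02,0.016],[0,0.032,0.024],[0,0.032,0.024],[0,0.032,0.024]],"rot":[[-0.045,0.001,0],[-0.09,0.002,0],[-0.134,0.004,0],[-0.134,0.004,0],[-0.134,0.004,0]],"jaw":[40,40,40,40,40]}'
python3 -m inch '{"translation":[[0,0.013,0.007],[0,0.026,0.013],[0,0.039,0.02],[0,0.039,0.02],[0,0.039,0.02]],"rot":[[-0.045,0.001,0],[-0.09,0.002,0],[-0.134,0.004,0],[-0.134,0.004,0],[-0.134,0.004,0]],"jaw":[40,40,40,40,40]}'
python3 -c "
from bench import r;s=r.read_state();print(s['ee_pos'],s['eef_rot'],s['ft_force'],s['torque'])"
```

```text
time: 10.8
ee_pos: [0.6026, -0.0355, 0.0558]
eef_rot: [1.0, -0.018, -0.0, 0.002]
ft_force: [3.0, -0.6, -6.2]
width: 0.0479
time: 11.3
ee_pos: [0.6024, -0.0316, 0.0574]
eef_rot: [0.997, -0.018, -0.001, 0.071]
ft_force: [2.8, -1.6, -9.2]
width: 0.0477
[ 0.60242486 -0.03155919  0.05735554] [ 0.99728522 -0.0176182  -0.00145101  0.0714821 ] [ 2.83047127 -1.60466263 -9.18132695] [ 0.44693383 -0.84502278  0.02821745]
```

```bash
python3 -m inch '{"translation":[[0,-0.013,0.007],[0,-0.026,0.014],[0,-0.039,0.022],[0,-0.052,0.029],[0,-0.065,0.036],[0,-0.078,0.043],[0,-0.078,0.043],[0,-0.078,0.043]],"rot":[[-0.0,0,0],[0.05,-0.001,0],[0.1,-0.002,0],[0.15,-0.004,0],[0.2,-0.006,0],[0.27,-0.008,0],[0.27,-0.008,0],[0.27,-0.008,0]],"jaw":[40,40,40,40,40,40,40,40]}'
python3 -m inch '{"translation":[[0,0.013,0.007],[0,0.026,0.014],[0,0.039,0.022],[0,0.052,0.029],[0,0.065,0.036],[0,0.078,0.043],[0,0.078,0.043],[0,0.078,0.043]],"rot":[[-0.045,0.001,0],[-0.09,0.002,0],[-0.135,0.004,0],[-0.18,0.006,0],[-0.225,0.007,0],[-0.27,0.008,0],[-0.27,0.008,0],[-0.27,0.008,0]],"jaw":[40,40,40,40,40,40,40,40]}'
```

```text
time: 12.1
ee_pos: [0.6027, -0.039, 0.0631]
eef_rot: [0.997, -0.018, 0.001, -0.071]
ft_force: [-3.8, 3.2, 13.7]
width: 0.0477
time: 12.9
ee_pos: [0.6032, -0.0308, 0.0686]
eef_rot: [0.997, -0.018, -0.001, 0.07]
ft_force: [-0.8, -0.7, 4.5]
width: 0.0478
```

```bash
python3 -m inch '{"translation":[[0,-0.013,0.015],[0,-0.026,0.03],[0,-0.045,0.05],[0,-0.045,0.05]],"rot":[[0.045,-0.001,0],[0.09,-0.002,0],[0.134,-0.004,0],[0.134,-0.004,0]],"jaw":[40,40,40,40]}'
python3 -m inch '{"translation":[[0,0,0.04],[0,0,0.08],[0,0,0.12],[0,0,0.155],[0,0,0.155],[0,0,0.155],[0,0,0.155]],"rot":[[0,0,0],[0,0,0],[0,0,0],[0,0,0],[0,0,0],[0,0,0],[0,0,0]],"jaw":[40,40,40,40,40,40,40]}'
python3 - <<'E'
from m import *
import cv2
i=eyes.camera("scene");s=r.read_state();print(s['time'],s['ee_pos'],s['eef_rot'],s['ft_force'],s['torque'],s['joint_vel'])
cv2.imwrite("pics/s8.png",cv2.resize(i[140:270,160:290],None,fx=4.5,fy=4.5,interpolation=2))
E
```

```text
time: 13.3
ee_pos: [0.603, -0.0384, 0.0735]
eef_rot: [1.0, -0.02, 0.0, -0.001]
ft_force: [0.8, -0.8, -3.4]
width: 0.048
time: 14.0
ee_pos: [0.6028, -0.0383, 0.0888]
eef_rot: [1.0, -0.02, 0.0, -0.001]
ft_force: [-0.4, 0.2, -3.0]
width: 0.0477
14.05 [ 0.60278019 -0.0382957   0.08876137] [ 9.99789915e-01 -2.04645285e-02 -1.64453466e-05 -1.15289764e-03] [ 0.40837231 -0.37077586 -2.8427141 ] [-0.02653595  0.0091612   0.01042728] [ 0.00091209  0.00098993 -0.00086543 -0.00116006  0.00031415  0.00016606
  0.00020944]
```

View pics/s8.png

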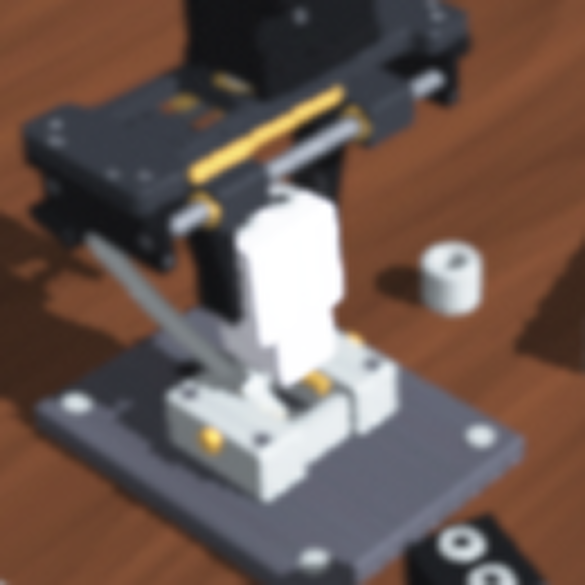

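The block is free: its foot is visible above the jaws (lower near corner at crop 293,385) and a gold nose is exposed. The wrist carries only its weight. One numeric height check before handing in.

Run:
```python
from m import *
for z in(.045,.05,.055,.06,.065):print(z,proj("scene",[.6028+.02,-.0383-.016,z])[0].round(1))
print("seen",160+293/4.5,140+385/4.5)
```

```text
0.045 [222.7 230.9]
0.05 [222.6 229. ]
0.055 [222.5 227.1]
0.06 [222.3 225.2]
0.065 [222.2 223.3]
seen 225.11111111111111 225.55555555555554
```

The foot underside is at about 59 mm, 17 mm above the jaw tops and within the limits. Handing in.

```bash
python3 -c "
from bench import r;print(r.close_job())"
```

```text
the job is handed in; nothing more can be done
None
```

The block is free and was handed in at about 14 s of the 48 s. It is held upright about 17 mm above the jaw tops. No verdict came back, so this rests on my own checks.

**What I did**
- I pressed the ejector lever until the force climbed steeply to 44 N at its stop, then let it spring back. The next picture showed the lever up and the block proud.
- I gripped the head on its y faces at 60 N; the opening read 47.6 mm against the 48 mm head.
- I rocked it about 8° to one side, back through upright, 8° to the other side, then one more full to-and-fro while easing it up. It then came upright and lifted out.

**Last checks**
- **Height:** from the image, the foot's underside is at about 59 mm; my dead-reckoned value was 61 mm.
- **Load:** the wrist read about -3 N, roughly the block's weight, so it touches nothing else.
- **Upright and still:** the tool is within 0.2° of vertical and the joints are essentially at rest.
- **Holder:** in the last picture it stands where it was, undisturbed.

**What disagreed or stayed unmeasured**
- The fingertips sat about 17–20 mm higher than the stated pose implies, seen both in the images and at the lever's stop. I planned the grasp with that correction.
- The foot's corner in the last picture lies about 3 pixels (roughly 8 mm) to the side of where I predicted it, still well inside the 30 mm limit.
- I never measured the lever angle directly. The tray and wrench were outside the last picture; the arm stayed clear of both. The spare bush was in view and unmoved.

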